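# Set up the post and lift the oiled bush with the tongs

### The arm

A 6-joint arm with a two-finger parallel gripper is mounted at the origin on the work surface. World frame = base frame: x ahead of the robot, y to its left, z up, the work surface at z = 0. Lengths are in m, angles in rad, forces in N, time in s.
With the tool pointing down it reaches from about 0.25 to 0.725 m from the base axis. Payload 4 kg.
Tool frame: the origin (TCP) lies midway between the tips of the shut fingers; the grasp point (between the pads) lies 19 mm behind it; y points along the fingers, x is the direction in which the jaws open and shut, and the axes are right-handed (so a half turn about y gives the same grasp; the last joint's range is limited). The gripper opens to 85 mm and grips with 20 to 120 N. Pads are 22 mm wide; open, the fingers measure 114 mm over their backs; the gripper's body (76 mm by 85 mm) begins 54 mm behind the grasp point. The pads swing forward as they close: fully open they stand 13 mm farther back than shut.
Start: joints at [-1.128, 0.241, 0.005, 1.335, 0, 1.571], TCP at [0.214, -0.452, 0.231] pointing down, gripper open.
Joint ranges: [-2.72, 2.72], [-1.05, 1.87], [-1.09, 1.28], [-1.99, 2.15], [-1.42, 1.44], [-3.14, 3.14]. Speed limits (rad/s): [2.79, 2.79, 3.14, 3.14, 3.14, 3.14].

### API

Orientations are given as a unit quaternion [x, y, z, w].
In Python, from workcell import bot gives the robot as it stands. The module is installed in compiled form; this text tells all that it offers.
- The arm moves only by the shell command python3 -m inch 'ROWS'. ROWS is text: rows parted by semicolons, each of 7 numbers parted by spaces: the turn, a rotation vector about the tool's x, y, z in degrees, then the shift along the tool's x, y, z in mm, then the closure, from 0 (fully open) to 1 (shut). In form: ax ay az dx dy dz fingers; .... A call has 1 to 12 rows; each row shifts and turns the commanded pose from where the row before left it, along the tool's axes as they then stand; what a row does not reach is not made up. A row lasts 1/8 s, in which the tool goes at most 62.5 mm and 10.7 degrees, less where a joint would pass 70% of its speed; a pose out of reach is approached as far as the arm can. A call with a gripper value outside its range is refused whole. The fingers move at their own pace and stop on an object; the grip force is fixed at half the most. Time passes only in rows, so rows that do not move let the fingers close. It gives the time, the measured TCP pose, the force and the opening at its end, in the units of the state.
- bot.get_obs(): the state, without advancing time (a new reading comes with each control period).
- bot.camera(name): name is "scene" or "side" or "wrist"; returns a dict with "color" (400x640x3 uint8, blue, green, red), "fx", "fy", "cx", "cy" (pixels), "extrinsics" (4x4, takes a point from world to camera coordinates). Camera axes: x right, y up, looking along -z (the intrinsics and any distortion apply to the point x, -y, -z); pixel columns grow to the right and rows downward; lengths in m; the calibration is good to about 2 mm. The wrist camera is an equidistant fisheye: a pixel r from the principal point sees the ray r / f radians off the axis. A picture is of the moment at which its call begins. There is no depth.
- bot.job_done(): hands the job in, once; it reports no verdict.
Trained networks look in the newest picture that a camera, given by its name, has taken for a name from the list of things; names that differ only in an ending like _2 or _b are one class to them, and where a whole thing is asked for, a point or a joint stands for the part that bears it (a point fixed in the world has none). Each returns a list of dicts, best first, with "conf" (0 to 1); they miss things now and then, are a little off and sometimes report something else, mostly with a low value. They report only what shows in the picture. A call takes as long as a camera call. They do not tell look-alikes from the thing itself.
- bot.look_for(name, camera): "extent" ([left, top, right, bottom] in pixels, round what is visible of it).
- bot.cut_out(name, camera): "region" (400x640 bool, what is visible of it) and "extent" ([left, top, right, bottom] in pixels, round what is visible of it).
- bot.spot_point(name, camera): "point" ([column, row] in pixels: a listed point, or the origin of a listed thing).
The state is a dict: "clock": time; "joint_pos": joint angles; "joint_vel": joint speeds; "tau": joint torques, N m; "eef_pos": TCP position; "tool_rot": TCP orientation; "ft_force": force on the tool from outside, world axes, zero at the start; "ft_torque": the same for the moment, N m; "grip_width": finger opening in m.
Only numpy, scipy, OpenCV 4.12 (cv2) and the standard library are available. Lean on these libraries where they do the work, as an engineer would, in place of code of your own. Each camera call takes 0.05 s, during which the arm holds its last target.

### The job

Get the stacking post ready for the next oiled bush: put the aluminium spacer ring over the post so that it lies flat on the stand's foot, and let go of it. Then take the spring tongs by their two black grips, close their jaws on the small upright steel bush and lift it; the fingers themselves must not touch the oily bush. Finish while still holding it still in the tongs, at least 10 cm clear of the bench, with the spacer still on its post and the other things on the bench left where they are.

Things in the scene. Friction and masses are not known exactly. Their poses are not given: they have to be found in the camera images.
- stand_seat (a point): the fixed stand: a dark steel disc foot 80 mm in diameter and 8 mm thick with an upright steel post 12 mm in diameter at its centre. This point lies on the post's axis on the foot's upper face (8 mm above the bench), z up. The post rises 50 mm above it and tapers to 6 mm over its last 6 mm. May stand on the left or the right
- spacer_center (a point): centre (half-way up) of the loose aluminium spacer ring: 44 mm outside diameter, 18 mm bore, 26 mm high, about 70 g, lying flat on the bench with its bore (z axis) upright. Seated on the stand, its centre is 13 mm above stand_seat
- bush_center (a point): centre (half-way up) of the loose steel bush: a tube 28 mm in diameter, 14 mm bore, 36 mm high, about 80 g, standing upright on the bench on the other side from the stand. Narrower and taller than every other ring on the bench
- tongs: the loose spring tongs, 218 mm long, about 120 g, lying flat on the bench, their two arms side by side so that they open and close horizontally. Origin: on the underside, midway between the two black plastic grips; x forward to the jaws, y across the arms (the line along which they close), z up. The pivot lies 95 mm behind the origin
- tongs_grip (a point): where to take the tongs: midway between the black grips, 15 mm above the tongs' underside (axes as tongs). Each grip is 60 mm long (x -30 to +30) and 30 mm high. Over the grips' outer faces the tongs are 53 mm wide here when open (57 mm at the grips' front ends), and 34 mm, faces nearly parallel, when the jaws close on the bush
- tongs_jaw (a point): midway between the tongs' jaws, where the bush's axis belongs: 85 mm ahead of tongs_grip along x, 10 mm above the underside (axes as tongs). Jaws: shallow vees 20 mm high from the underside up, reaching 14 mm behind and ahead of this point; 57 mm apart at the lips when open, so they can be lowered over the upright bush from above
- tongs_left (a joint): angle of one tongs arm (the other follows alike): 0 open, 0.10 rad closed on the bush, 0.15 shut. A spring opens the arms: 7 N at the grips when open, 9 N on the bush. Squeezed to 45 to 49 mm over the grips, the tongs can be carried by the spring's push, jaws still open; the jaws move about 1.9 times as far as the grips
- nut_center (a point): bystander: loose hexagonal steel nut, 36 mm across the flats, 18 mm high; its centre
- oil_bottle: bystander: white plastic oil bottle, 54 mm in diameter, 125 mm tall; centre of its underside
- screwdriver: bystander: screwdriver with black handle lying on the bench
- wrench: bystander: steel wrench lying on the bench
- jar: bystander: glass jar with steel lid, 64 mm in diameter, 80 mm tall; centre of its underside
- sleeve: bystander: low steel ring 40 mm in diameter, 14 mm high; centre of its underside
Things that resemble listed ones, but are neither listed nor needed, are in the scene too. Of the things that look like the tongs, the middle-sized one is meant.

How it is judged:
On the way, in this order (a step that is already met when the one before it is completed fails the run):
1. the spacer is threaded on the post, flat on the foot, and released (horizontal distance between spacer_center and stand_seat below 0.006 m and z of spacer_center in the frame of stand_seat between 0.008 and 0.017 m and angle between spacer_center's own z axis and vertical below 0.12 rad and contact force between the fingers and spacer below 0.2 N), for 0.2 s.
2. the tongs, squeezed by the fingers, grip the bush between their jaws (contact force between tongs and bush above 1.5 N and distance between bush_center and tongs_jaw below 0.025 m and contact force between the fingers and tongs above 3 N), for 0.2 s.
At the end, for the whole second after the job is handed in: Bush still (under 4 cm/s), gripped in the squeezed tongs' jaws (centre within 25 mm of the jaw point, over 1.5 N), its centre above 112 mm, no finger on it, nothing on the stand but the spacer, which is released, flat on the foot (tilt under 0.12 rad) and round the post (within 6 mm) (all of step 1 and all of step 2 and height (world z) of bush_center above 0.112 m and height (world z) of tongs_jaw above 0.09 m and contact force between the fingers and bush below 0.2 N and contact force between stand and bush below 0.1 N and contact force between stand and tongs below 0.1 N and linear speed of bush below 0.04 m/s); the arm keeps its last pose, push and grip.
It fails at once if the fingers touch the bush (contact force between the fingers and bush above 0.5 N).
It fails at once if a bystander is pushed or knocked more than 4 cm from its place (distance of any of nut_center, oil_bottle, screwdriver, wrench, jar, sleeve from where it was at the start of the episode above 0.04 m).
It also fails if it takes over 64 s, if anything falls off the work surface, if the arm or the gripper's body presses on something with over 40 N, if the wrist force passes 120 N, or if a joint passes its speed limit or range.

## Working session

There is one attempt and no reset: what is moved stays moved. The work goes in short steps, Python scripts to look and compute and a shell command to move; the robot and the scene stay as the last step left them, time stands still between calls to the robot, and variables do not carry over. Pictures are saved under pics/ and viewed, and the job is handed in when it is done.

```bash
mkdir -p pics; ls; python3 - <<'E'
from workcell import bot
import cv2
o=bot.get_obs()
for k,v in o.items(): print(k,v)
for n in ["scene","side","wrist"]:
    c=bot.camera(n); cv2.imwrite(f"pics/{n}0.png",c["color"]); print(n,c["fx"],c["fy"],c["cx"],c["cy"]); print(c["extrinsics"].round(4).tolist())
    print([k for k in c])
E
```

```text
pics
clock 0.0
joint_pos [-1.12799465e+00  2.41437618e-01  3.72355689e-03  1.33516702e+00
 -8.67643952e-06  1.57079602e+00]
joint_vel [ 0.00041674 -0.00091947  0.00118898  0.00033593 -0.000267   -0.00017314]
tau [ 6.66178712e-04 -3.72318113e+01  2.52406561e+01  1.70516007e-02
  1.01608414e-04  4.74251294e-06]
eef_pos [ 0.21396841 -0.45121861  0.23040037]
tool_rot [-0.59720195  0.37862141 -0.37737229  0.59798479]
ft_force [0.3678648  0.30754039 0.76032605]
ft_torque [-0.03140277 -0.03047918  0.00500848]
grip_width 0.08544030592362763
scene 487.3391110322743 487.3391110322743 326.3079097070515 207.1832025684467
[[-0.141, 0.9898, -0.0189, 0.0223], [-0.558, -0.0637, 0.8274, 0.2728], [0.8178, 0.1272, 0.5613, -1.7602], [0.0, 0.0, 0.0, 1.0]]
['color', 'fx', 'fy', 'cx', 'cy', 'extrinsics']
side 469.25292301142923 469.25292301142923 323.9254740348885 196.04462108112685
[[-0.9011, 0.4337, -0.0037, 0.4283], [-0.2473, -0.507, 0.8257, 0.1168], [0.3562, 0.7449, 0.5641, -1.8056], [0.0, 0.0, 0.0, 1.0]]
['color', 'fx', 'fy', 'cx', 'cy', 'extrinsics']
wrist 309.70691628693146 309.70691628693146 322.59213092341616 201.823609000918
[[0.4289, -0.9033, -0.0019, -0.4984], [0.8619, 0.4099, -0.2985, 0.0394], [0.2705, 0.1264, 0.9544, -0.3804], [0.0, 0.0, 0.0, 1.0]]
['color', 'fx', 'fy', 'cx', 'cy', 'extrinsics']
```

View pics/scene0.png

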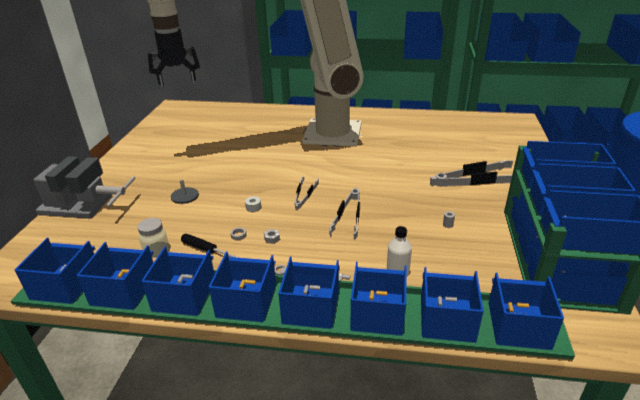

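View pics/side0.png

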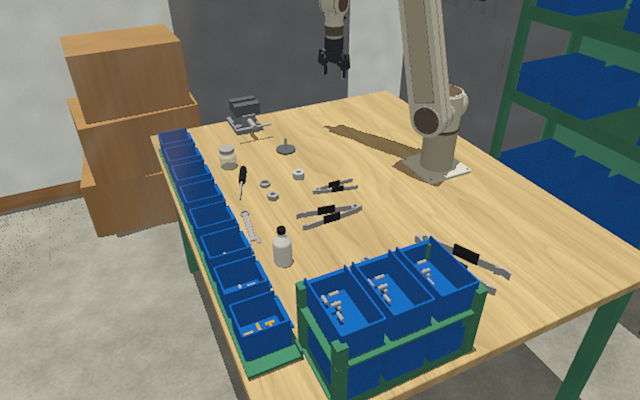

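View pics/wrist0.png

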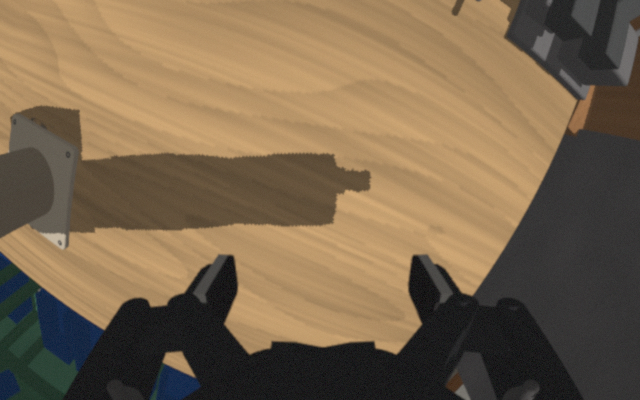

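```bash
cat > h.py <<'E'
import numpy as np, cv2
from workcell import bot
from scipy.spatial.transform import Rotation as R
def ray(c,uv,fish=False):
    u=(uv[0]-c["cx"])/c["fx"]; v=(uv[1]-c["cy"])/c["fy"]
    if fish:
        r=np.hypot(u,v); s=np.sin(r)/r if r>1e-9 else 1
        d=np.array([u*s,v*s,np.cos(r)])
    else: d=np.array([u,v,1.])
    d=d*[1,-1,-1]
    E=c["extrinsics"]; Rm=E[:3,:3]; o=-Rm.T@E[:3,3]
    d=Rm.T@d; return o,d/np.linalg.norm(d)
def onz(c,uv,z,fish=False):
    o,d=ray(c,uv,fish); return o+d*(z-o[2])/d[2]
def proj(c,p,fish=False):
    E=c["extrinsics"]; q=(E[:3,:3]@p+E[:3,3])*[1,-1,-1]
    if fish:
        r=np.hypot(q[0],q[1]); th=np.arctan2(r,q[2]); k=th/max(r,1e-12)
        return np.array([c["cx"]+c["fx"]*q[0]*k,c["cy"]+c["fy"]*q[1]*k])
    return np.array([c["cx"]+c["fx"]*q[0]/q[2],c["cy"]+c["fy"]*q[1]/q[2]])
def tri(rays):
    A=sum(np.eye(3)-np.outer(d,d) for o,d in rays); b=sum((np.eye(3)-np.outer(d,d))@o for o,d in rays)
    return np.linalg.solve(A,b)
E
python3 - <<'E'
from h import *
o=bot.get_obs(); print(R.from_quat(o["tool_rot"]).as_matrix().round(3))
Z=dict(stand_seat=.008,spacer_center=.013,bush_center=.018,tongs=0,tongs_grip=.015,tongs_jaw=.01,nut_center=.009,oil_bottle=0,screwdriver=.01,wrench=0.003,jar=0,sleeve=0)
for n in ["scene","side"]:
    c=bot.camera(n)
    for k,z in Z.items():
        print(n,k,[(round(d["conf"],2),np.round(d["point"],1).tolist(),onz(c,d["point"],z)[:2].round(3).tolist()) for d in bot.spot_point(k,n)])
    im=c["color"]
    cr=im[150:290,120:520] if n=="scene" else im[110:290,200:540]
    cv2.imwrite(f"pics/{n}1.png",cv2.resize(cr,None,fx=2 if n=="scene" else 2.3,fy=2 if n=="scene" else 2.3,interpolation=cv2.INTER_CUBIC))
E
```

```text
[[ 0.428 -0.001  0.904]
 [-0.904  0.001  0.428]
 [-0.002 -1.    -0.   ]]
scene stand_seat [(0.66, [180.2, 195.4], [0.483, -0.38])]
scene spacer_center [(0.49, [254.1, 203.7], [0.508, -0.153])]
scene bush_center [(0.63, [447.5, 217.6], [0.522, 0.373])]
scene tongs [(0.8, [349.1, 215.7], [0.517, 0.114]), (0.71, [479.3, 177.0], [0.269, 0.485]), (0.66, [305.1, 191.5], [0.409, -0.027])]
scene tongs_grip [(0.7, [479.3, 175.4], [0.286, 0.481]), (0.69, [352.5, 214.0], [0.53, 0.124]), (0.59, [303.9, 187.0], [0.409, -0.03])]
scene tongs_jaw [(0.81, [344.9, 234.3], [0.614, 0.113]), (0.79, [511.0, 172.6], [0.25, 0.579]), (0.74, [310.6, 178.7], [0.352, -0.02]), (0.63, [396.5, 270.1], [0.735, 0.246])]
scene nut_center [(0.71, [158.4, 249.8], [0.729, -0.337])]
scene oil_bottle [(0.79, [396.9, 270.8], [0.726, 0.247])]
scene screwdriver [(0.75, [215.3, 256.0], [0.736, -0.188]), (0.5, [238.4, 234.8], [0.648, -0.157])]
scene wrench []
scene jar [(0.98, [159.1, 253.2], [0.731, -0.336])]
scene sleeve [(0.49, [237.2, 234.3], [0.634, -0.166]), (0.44, [448.0, 219.4], [0.504, 0.377])]
side stand_seat [(0.56,
[... 311 characters left out ...]
0.506, 0.106])]
side tongs_grip [(0.77, [461.9, 257.9], [0.265, 0.476]), (0.65, [336.7, 183.5], [0.409, -0.033]), (0.62, [326.3, 213.5], [0.521, 0.113])]
side tongs_jaw [(0.71, [352.2, 181.5], [0.349, -0.027]), (0.61, [302.8, 219.5], [0.6, 0.103]), (0.61, [228.9, 165.6], [0.718, -0.333]), (0.59, [495.9, 277.8], [0.229, 0.577])]
side nut_center [(0.62, [272.6, 192.1], [0.631, -0.09])]
side oil_bottle [(0.89, [282.7, 261.5], [0.728, 0.249]), (0.19, [329.8, 216.1], [0.508, 0.112])]
side screwdriver [(0.72, [243.9, 183.9], [0.706, -0.184])]
side wrench [(0.61, [249.8, 225.1], [0.761, 0.047])]
side jar [(0.58, [227.6, 167.8], [0.723, -0.336])]
side sleeve [(0.61, [263.7, 184.8], [0.639, -0.162])]
```

View pics/scene1.png

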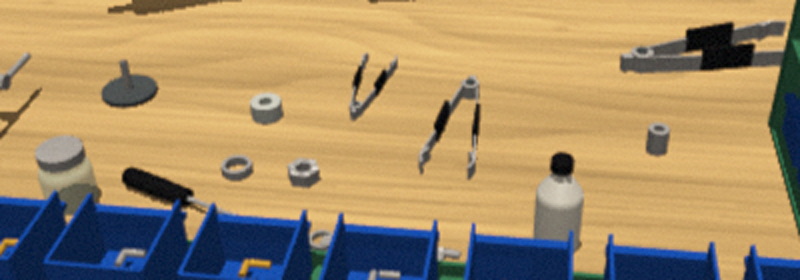

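View pics/side1.png

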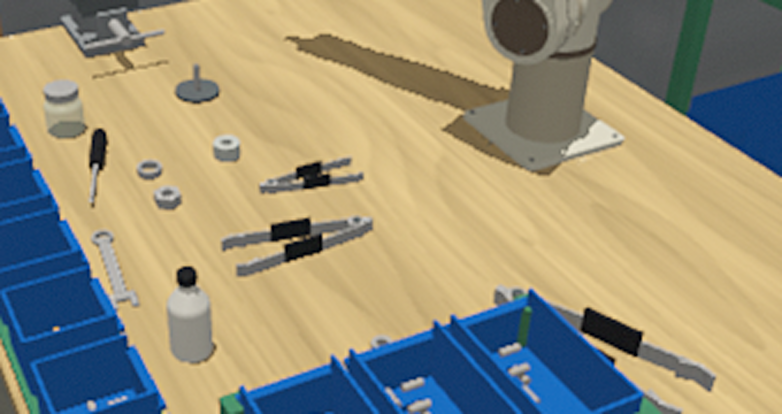

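```bash
python3 -m inch '0 0 0 -23 0 60 0;0 0 0 -23 0 60 0;0 0 0 -23 0 60 0;0 0 0 -23 0 60 0;0 0 0 -23 0 60 0;0 0 0 -10 0 40 0;0 0 0 0 0 0 0;0 0 0 0 0 0 0'; python3 - <<'E'
from h import *
c=bot.camera("wrist"); E=c["extrinsics"]
o=bot.get_obs(); T=R.from_quat(o["tool_rot"]).as_matrix()
print(o["eef_pos"],T.round(3)); print("cam in tool",T.T@(-E[:3,:3].T@E[:3,3]-o["eef_pos"]), T.T@(-E[2,:3]))
cv2.imwrite("pics/w1.png",c["color"])
for k,z in dict(stand_seat=.008,spacer_center=.013,tongs_grip=.015,tongs_jaw=.01).items():
    print(k,[(round(d["conf"],2),np.round(d["point"],1).tolist(),onz(c,d["point"],z,True)[:2].round(4).tolist()) for d in bot.spot_point(k,"wrist")])
E
```

```text
clock: 2.45
eef_pos: [0.4614, -0.1996, 0.2311]
tool_rot: [0.598, -0.378, 0.378, -0.597]
ft_force: [0.2, 0.2, -0.7]
grip_width: 0.0851
[ 0.46115477 -0.19998061  0.23122147] [[ 0.428 -0.001  0.904]
 [-0.904 -0.     0.428]
 [-0.    -1.    -0.001]]
cam in tool [-0.00097985 -0.14328906  0.07667356] [ 3.57488382e-04  9.54344226e-01 -2.98708839e-01]
stand_seat [(0.84, [441.1, 221.8], [0.4689, -0.3704])]
spacer_center [(0.96, [308.3, 121.4], [0.5086, -0.1581])]
tongs_grip [(0.87, [183.0, 151.9], [0.4124, -0.0289]), (0.58, [123.6, 42.4], [0.5144, 0.1163])]
tongs_jaw [(0.91, [169.8, 191.3], [0.3529, -0.0255])]
```

View pics/w1.png

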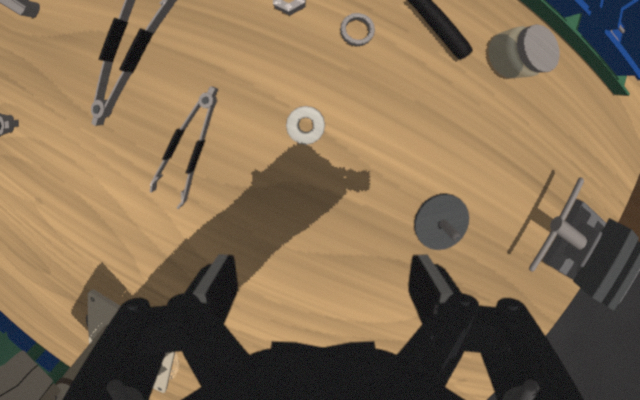

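```bash
cat >> h.py <<'E'
from scipy.optimize import minimize
def hullmask(c,pts,fish):
    P=np.array([proj(c,p,fish) for p in pts],np.float32)
    m=np.zeros((1600,2560),np.uint8)
    cv2.fillConvexPoly(m,np.round(cv2.convexHull(P)[:,0]*4+1.5).astype(np.int32),255)
    return cv2.resize(m,(640,400),interpolation=cv2.INTER_AREA)/255.
def cylpts(x,y,r,z0,z1):
    a=np.linspace(0,2*np.pi,48,endpoint=False)
    return [np.array([x+r*np.cos(t),y+r*np.sin(t),z]) for z in (z0,z1) for t in a]
def fitcyl(c,reg,x0,r,z0,z1,fish):
    reg=reg.astype(float)
    f=lambda q: 1-np.minimum(m:=hullmask(c,cylpts(q[0],q[1],r,z0,z1),fish),reg).sum()/np.maximum(m,reg).sum()
    s=minimize(f,x0,method="Nelder-Mead",options=dict(initial_simplex=np.array([x0,x0+np.array([.008,0]),x0+np.array([0,.008])]),xatol=1e-4,fatol=1e-4))
    return s.x,1-s.fun
def fill(reg):
    cs,_=cv2.findContours(reg.astype(np.uint8),cv2.RETR_EXTERNAL,cv2.CHAIN_APPROX_NONE)
    m=np.zeros(reg.shape,np.uint8); cv2.drawContours(m,[max(cs,key=cv2.contourArea)],-1,1,-1); return m
E
python3 - <<'E'
from h import *
for cam in ["wrist","scene","side"]:
    c=bot.camera(cam); f=cam=="wrist"
    for k,x0,r,z0,z1 in [("spacer_center",(.505,-.16),.022,0,.026),("bush_center",(.522,.38),.014,0,.036)]:
        for d in bot.cut_out(k,cam)[:1]:
            print(cam,k,round(d["conf"],2),np.round(d["extent"]),fitcyl(c,fill(d["region"]),np.array(x0),r,z0,z1,f))
    # foot by colour: dark grey blob near
    p=proj(c,np.array([.468,-.375,.008]),f).astype(int)
    g=c["color"].astype(int); m=((g.max(2)<110)&((g.max(2)-g.min(2))<30)).astype(np.uint8)
    n,l=cv2.connectedComponents(m); k=l[p[1]+3,p[0]-3]
    reg=(l==k); print(cam,"foot",k,reg.sum(),fitcyl(c,fill(reg),np.array([.468,-.375]),.04,0,.008,f) if k and reg.sum()<6000 else None)
E
```

```text
wrist spacer_center 0.87 [287. 103. 323. 140.] (array([ 0.50410324, -0.15684098]), np.float64(0.9458138061249763))
wrist bush_center 0.59 [ 2.  0. 42. 19.] (array([0.52427505, 0.38360892]), np.float64(0.669603309015112))
wrist foot 28 2343 (array([ 0.4678489 , -0.37428072]), np.float64(0.9376342229199374))
scene spacer_center 0.69 [244. 195. 263. 213.] (array([ 0.51113376, -0.15537469]), np.float64(0.9207034112187578))
scene bush_center 0.69 [443. 214. 455. 229.] (array([0.5296126 , 0.37568794]), np.float64(0.8740097758301029))
scene foot 110 349 (array([ 0.4697825 , -0.37455852]), np.float64(0.8121886480352369))
side spacer_center 0.53 [296. 169. 305. 179.] (array([ 0.50873565, -0.15666856]), np.float64(0.6785724845510186))
side foot 0 217809 None
```

```bash
python3 -m inch '0 0 0 -10 40 30 0;0 0 0 -9.6 40 29.1 0;0 0 0 0 40 0 0;0 0 0 0 0 0 0;0 0 0 0 0 0 0'; cat > look.py <<'E'
from h import *
import sys
def look(name,lst):
    c=bot.camera("wrist"); cv2.imwrite(f"pics/{name}.png",c["color"])
    o=bot.get_obs(); T=R.from_quat(o["tool_rot"]).as_matrix()
    print("tcp",o["eef_pos"].round(4),"F",o["ft_force"].round(1),"w",round(o["grip_width"],4))
    for k,x0,r,z0,z1 in lst:
        for d in bot.cut_out(k,"wrist")[:1]:
            x,s=fitcyl(c,fill(d["region"]),np.array(x0),r,z0,z1,True)
            dl=T.T@np.array([x[0]-o["eef_pos"][0],x[1]-o["eef_pos"][1],0])*1000
            print(k,round(d["conf"],2),np.round(d["extent"]),x.round(4),round(s,3),"delta tool mm",dl.round(1))
    return c,o,T
E
python3 - <<'E'
from look import *
look("w2",[("spacer_center",(.505,-.16),.022,0,.026)])
E
```

```text
clock: 3.78
eef_pos: [0.5076, -0.1569, 0.1126]
tool_rot: [-0.597, 0.378, -0.379, 0.598]
ft_force: [0.1, -0.5, 0.2]
grip_width: 0.0852
tcp [ 0.5081 -0.1572  0.1133] F [0.8 0.6 0.9] w 0.0852
spacer_center 0.93 [297. 176. 348. 235.] [ 0.5038 -0.1566] 0.916 delta tool mm [-2.4 -0.  -3.7]
```

View pics/w2.png

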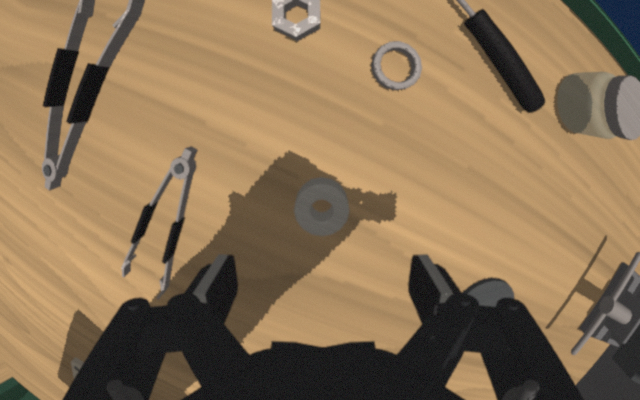

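```bash
python3 -m inch '0 0 0 -2 30 -3 0;0 0 0 0 30 0 0;0 0 0 0 30 0 0;0 0 0 0 17 0 0;0 0 0 0 0 0 0;0 0 0 0 0 0 0';python3 -c "
from look import *
look('w3',[('spacer_center',(.505,-.16),.022,0,.026)])"
```

```text
clock: 4.62
eef_pos: [0.5047, -0.1566, 0.006]
tool_rot: [-0.597, 0.377, -0.379, 0.598]
ft_force: [0.1, 0.2, -0.2]
grip_width: 0.0855
tcp [ 0.5047 -0.1566  0.0061] F [ 0.9 -0.4  0.8] w 0.0857
spacer_center 0.78 [278. 216. 372. 314.] [ 0.5043 -0.1567] 0.961 delta tool mm [-0.1 -0.  -0.5]
```

View pics/w3.png

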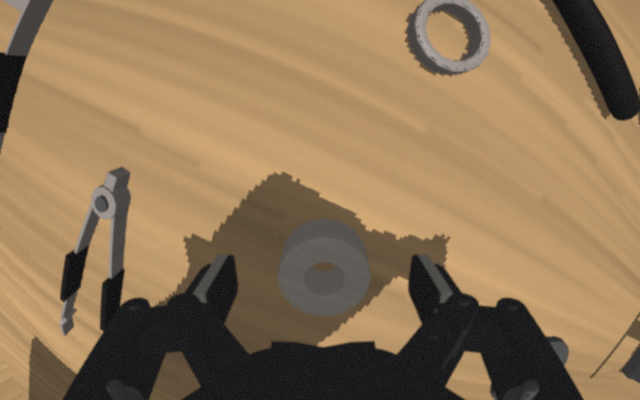

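```bash
python3 -m inch '0 0 0 0 2 0 0.3;0 0 0 0 0 0 1;0 0 0 0 0 0 1;0 0 0 0 0 0 1;0 0 0 0 0 0 1;0 0 0 0 0 0 1;0 0 0 0 0 0 1;0 0 0 0 -10 0 1;0 0 0 0 -40 0 1;0 0 0 0 -40 0 1;0 0 0 0 0 0 1;0 0 0 0 0 0 1';python3 -c "
from look import *
look('w4',[('spacer_center',(.505,-.156),.022,.1,.126)])"
```

```text
clock: 6.22
eef_pos: [0.5027, -0.1558, 0.0919]
tool_rot: [0.598, -0.378, 0.378, -0.598]
ft_force: [0.2, 0.1, -0.7]
grip_width: 0.0416
tcp [ 0.5021 -0.1556  0.0912] F [ 0.  -1.2 -1.4] w 0.0417
spacer_center 0.77 [278. 217. 371. 318.] [ 0.5057 -0.1533] 0.813 delta tool mm [-0.5 -0.   4.3]
```

View pics/w4.png

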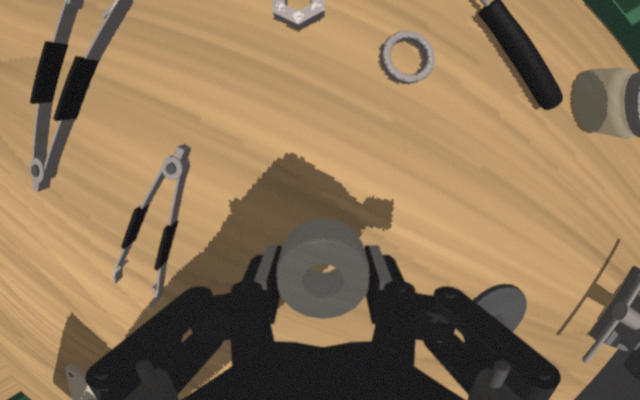

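```bash
python3 -m inch '0 0 0 20 0 -25 1;0 0 0 40 0 -40 1;0 0 0 40 0 -45 1;0 0 0 40 0 -40 1;0 0 0 30 0 -35 1;0 0 0 12 0 -20 1;0 0 0 0 0 0 1;0 0 0 0 0 0 1';python3 - <<'E'
from look import *
c,o,T=look('w5',[])
e=o["eef_pos"]
g=c["color"].astype(int); p=proj(c,np.array([.468,-.3745,.008]),True); print("pred foot",p)
d=bot.cut_out("spacer_center","wrist")[0]; print(d["extent"],fitcyl(c,fill(d["region"]),e[:2].copy(),.022,e[2]-.004,e[2]+.022,True),e[:2])
print([(round(d["conf"],2),np.round(d["point"],1)) for d in bot.spot_point("stand_seat","wrist")])
E
```

```text
clock: 7.32
eef_pos: [0.3957, -0.4072, 0.0911]
tool_rot: [-0.597, 0.379, -0.377, 0.598]
ft_force: [0.1, -0.1, -1.0]
grip_width: 0.042
tcp [ 0.396  -0.407   0.0914] F [ 0.7  0.7 -2. ] w 0.0416
pred foot [325.85479045 103.55354176]
[277.1, 217.5, 370.0, 317.3] (array([ 0.39538486, -0.40668334]), np.float64(0.9573917590195504)) [ 0.39602212 -0.40703621]
[(0.7, array([324.6, 102.2]))]
```

View pics/w5.png

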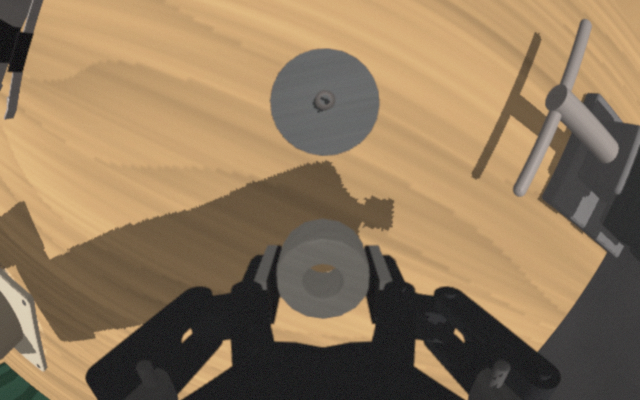

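```bash
python3 - <<'E'
from look import *
c,o,T=look('w6',[])
e=o["eef_pos"]
g=c["color"].astype(int); m=((g.max(2)-g.min(2))<35).astype(np.uint8); n,l=cv2.connectedComponents(m); reg=l==l[75,325]
print(reg.sum(),np.where(reg)[1].min(),np.where(reg)[1].max())
x,s=fitcyl(c,fill(reg),np.array([.468,-.3745]),.04,0,.008,True)
d=bot.cut_out("spacer_center","wrist")[0]; y,s2=fitcyl(c,fill(d["region"]),e[:2].copy(),.022,e[2]-.004,e[2]+.022,True)
print(x,s,y,s2,e)
print("post top px pred",proj(c,np.array([*x,.058]),True),"seat",proj(c,np.array([*x,.008]),True))
print("move tool mm from ring",T.T@np.append(x-y,0)*1000,"from tcp",T.T@np.append(x-e[:2],0)*1000)
cv2.imwrite("pics/crop6.png",cv2.resize(c["color"][40:165,260:390],None,fx=4,fy=4,interpolation=cv2.INTER_CUBIC))
E
```

```text
tcp [ 0.3965 -0.4072  0.0921] F [-0.4 -0.  -0.7] w 0.0415
9016 270 378
[ 0.46884673 -0.37293339] 0.9694208725388295 [ 0.39600817 -0.40675049] 0.9593183547317001 [ 0.39654494 -0.40723396  0.0921387 ]
post top px pred [324.30567281 101.24971802] seat [323.99277842 102.7115627 ]
move tool mm from ring [ 7.88965180e-01 -4.93832502e-03  8.03021117e+01] from tcp [ 1.21665848e-01 -4.57478543e-03  8.00253913e+01]
```

View pics/crop6.png

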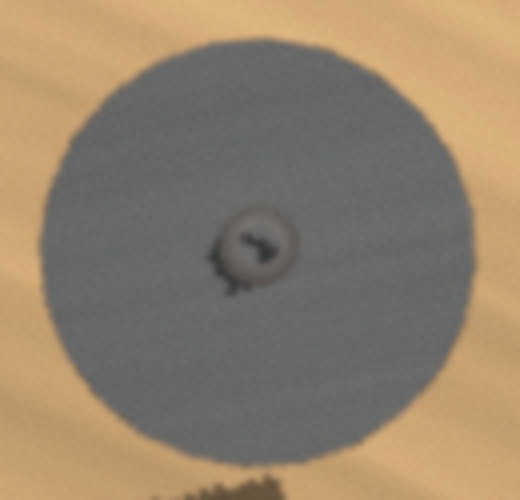

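```bash
python3 -m inch '0 0 0 0.5 0 40 1;0 0 0 0 0 40.2 1;0 0 0 0 0 0 1;0 0 0 0 0 0 1;0 0 0 0 15 0 1;0 0 0 0 15 0 1;0 0 0 0 13 0 1;0 0 0 0 0 0 1;0 0 0 0 0 0 1';python3 - <<'E'
from look import *
c,o,T=look('w7',[])
E
```

```text
clock: 8.7
eef_pos: [0.4687, -0.3745, 0.0493]
tool_rot: [0.598, -0.378, 0.378, -0.598]
ft_force: [1.0, 0.7, -0.6]
grip_width: 0.0416
tcp [ 0.469  -0.3747  0.0497] F [ 0.  -0.  -1.2] w 0.0415
```

View pics/w7.png

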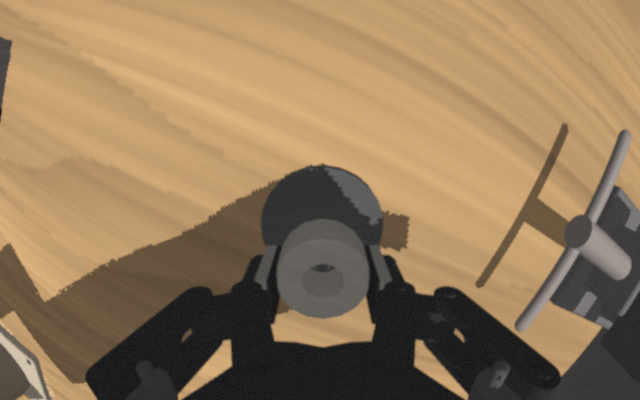

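```bash
python3 -m inch '0 0 0 0 10 0 1;0 0 0 0 10 0 1;0 0 0 0 10 0 1;0 0 0 0 5 0 1;0 0 0 0 0 0 1;0 0 0 0 0 0 1';python3 - <<'E'
from look import *
c,o,T=look('w8',[])
for n in ["scene","side"]:
    k=bot.camera(n); p=proj(k,np.array([.469,-.374,.02])).astype(int); cv2.imwrite(f"pics/{n}8.png",cv2.resize(k["color"][p[1]-50:p[1]+50,p[0]-60:p[0]+60],None,fx=4,fy=4))
E
```

```text
clock: 9.5
eef_pos: [0.4689, -0.3745, 0.0145]
tool_rot: [0.598, -0.378, 0.378, -0.598]
ft_force: [-0.9, -0.3, -1.3]
grip_width: 0.0415
tcp [ 0.469  -0.3746  0.0147] F [-0.4 -0.  -0.9] w 0.0417
```

View pics/scene8.png

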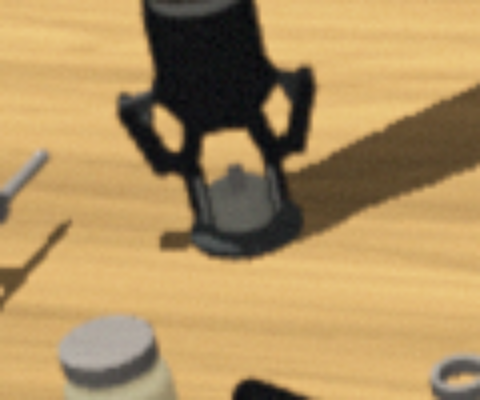

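View pics/w8.png

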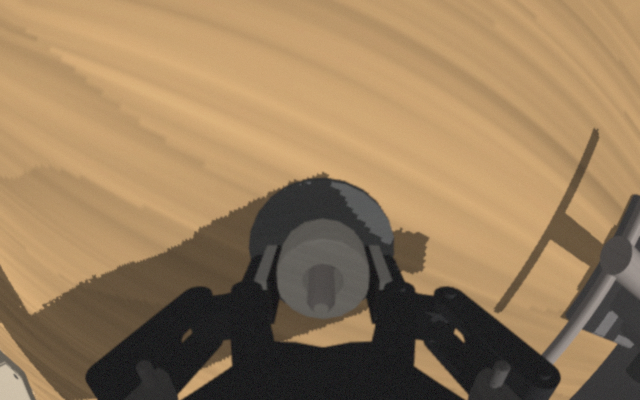

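Threaded: the post shows through the bore at (322,290). Lower the last 1.5 mm, release, and back off.

```bash
python3 -m inch '0 0 0 0 1.5 0 1;0 0 0 0 0 0 1;0 0 0 0 0 0 0;0 0 0 0 0 0 0;0 0 0 0 0 0 0;0 0 0 0 0 0 0;0 0 0 0 -20 0 0;0 0 0 0 -40 0 0;0 0 0 0 -50 -20 0;0 0 0 0 -50 -30 0;0 0 0 0 0 -30 0;0 0 0 0 0 0 0';python3 - <<'E'
from look import *
c,o,T=look('w9',[])
d=bot.cut_out("spacer_center","wrist")
if d: print(fitcyl(c,fill(d[0]["region"]),np.array([.469,-.374]),.022,.008,.034,True))
cv2.imwrite("pics/crop9.png",cv2.resize(c["color"][40:200,240:410],None,fx=4,fy=4))
E
```

```text
clock: 11.15
eef_pos: [0.3951, -0.4096, 0.1739]
tool_rot: [0.597, -0.378, 0.379, -0.597]
ft_force: [-1.2, 0.4, -0.9]
grip_width: 0.0854
tcp [ 0.3958 -0.4089  0.1731] F [ 0.7 -0.  -0.3] w 0.0852
(array([ 0.46865244, -0.37357072]), np.float64(0.964794739535834))
```

View pics/w9.png

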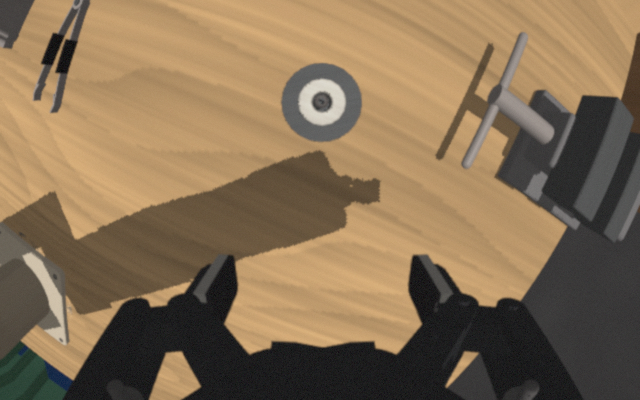

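View pics/crop9.png

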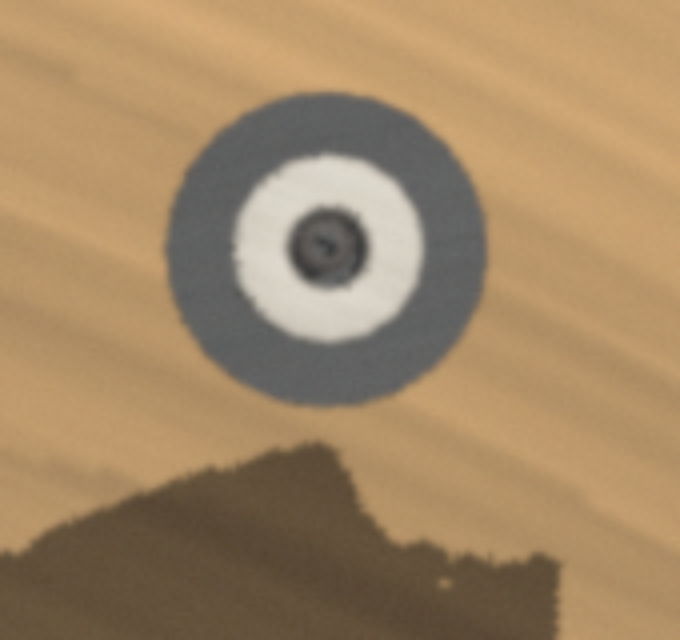

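```bash
python3 -m inch '0 0 0 -30 0 20 0;0 0 0 -50 0 30 0;0 0 0 -50 0 30 0;0 0 0 -50 0 30 0;0 0 0 -50 0 30 0;0 0 0 -50 0 30 0;0 0 0 -50 0 30 0;0 0 0 -50 0 30 0;0 0 0 -50 0 30 0;0 0 0 -20 0 12 0.4;0 10 0 0 0 0 0.4;0 10 0 0 0 0 0.4'; python3 -m inch '0 10 0 0 0 0 0.4;0 0 0 0 0 0 0.4'; python3 -m inch '0 0 0 0 0 0 0.45;0 0 0 0 0 0 0.45'; python3 -m inch '0 0 0 0 0 0 0.5;0 0 0 0 0 0 0.5';python3 - <<'E'
from look import *
c,o,T=look('w10',[])
print(T.round(3))
for k,z in dict(tongs=0,tongs_grip=.015,tongs_jaw=.01).items():
    print(k,[(round(d["conf"],2),np.round(d["point"],1).tolist(),onz(c,d["point"],z,True)[:2].round(4).tolist()) for d in bot.spot_point(k,"wrist")])
E
```

```text
clock: 12.75
eef_pos: [0.4548, 0.0791, 0.172]
tool_rot: [-0.529, 0.47, -0.452, 0.543]
ft_force: [-0.5, 0.1, 0.6]
grip_width: 0.051
clock: 13.0
eef_pos: [0.456, 0.0303, 0.1721]
tool_rot: [-0.491, 0.513, -0.475, 0.519]
ft_force: [-0.1, 0.7, 0.3]
grip_width: 0.0513
clock: 13.25
eef_pos: [0.4559, 0.0333, 0.1726]
tool_rot: [-0.493, 0.511, -0.474, 0.521]
ft_force: [-0.3, -0.4, 0.4]
grip_width: 0.047
clock: 13.5
eef_pos: [0.456, 0.0327, 0.1729]
tool_rot: [-0.492, 0.511, -0.474, 0.521]
ft_force: [-0.5, -0.2, 0.7]
grip_width: 0.0426
tcp [0.456  0.0325 0.1729] F [-0.1 -1.   0.7] w 0.0427
[[ 0.028 -0.009  1.   ]
 [-0.997  0.066  0.028]
 [-0.066 -0.998 -0.007]]
tongs [(0.78, [387.8, 217.0], [0.4174, -0.0277]), (0.69, [258.9, 124.4], [0.5125, 0.1127]), (0.63, [70.4, 277.3], [0.271, 0.4817]), (0.42, [71.1, 128.4], [0.5214, 0.3977])]
tongs_grip [(0.94, [62.4, 280.1], [0.2719, 0.4894]), (0.68, [388.7, 225.1], [0.4139, -0.027])]
tongs_jaw [(0.85, [41.0, 286.9], [0.2321, 0.5915])]
```

View pics/w10.png

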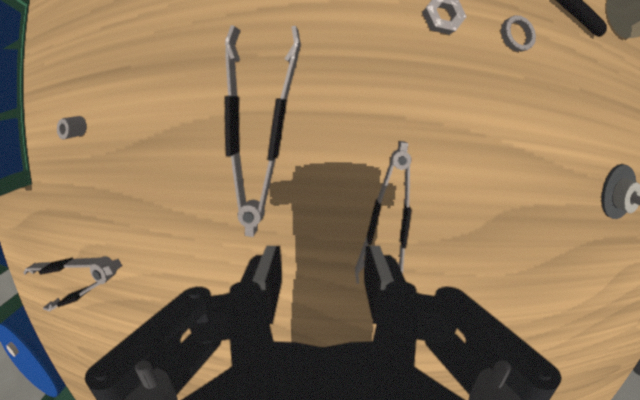

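```bash
python3 -m inch '0.4 0 -3.8 0 0 0 0;0 0 0 -30 0 15 0;0 0 0 -30 0 15 0;0 0 0 -20 0 10 0;0 0 0 0 0 0 0;0 0 0 0 0 0 0';python3 - <<'E'
from look import *
c,o,T=look('w11',[])
print(T.round(3))
for k,z in dict(tongs=0,tongs_grip=.015,tongs_jaw=.01).items():
    print(k,[(round(d["conf"],2),np.round(d["point"],1).tolist(),onz(c,d["point"],z,True)[:2].round(4).tolist()) for d in bot.spot_point(k,"wrist")])
E
```

```text
clock: 14.45
eef_pos: [0.4943, 0.061, 0.1742]
tool_rot: [-0.514, 0.486, -0.463, 0.533]
ft_force: [-0.8, 0.8, 0.8]
grip_width: 0.0856
tcp [0.4943 0.061  0.1743] F [-0.4  0.5  0.4] w 0.0855
[[ 0.098 -0.006  0.995]
 [-0.994  0.042  0.098]
 [-0.042 -0.999 -0.001]]
tongs [(0.89, [400.1, 253.6], [0.4174, -0.029]), (0.7, [70.5, 282.0], [0.2786, 0.4822])]
tongs_grip [(0.86, [61.4, 289.8], [0.2667, 0.4981]), (0.76, [400.8, 258.5], [0.4186, -0.0266])]
tongs_jaw [(0.96, [385.5, 303.0], [0.3533, -0.0223]), (0.65, [40.7, 293.1], [0.2301, 0.5868])]
```

View pics/w11.png

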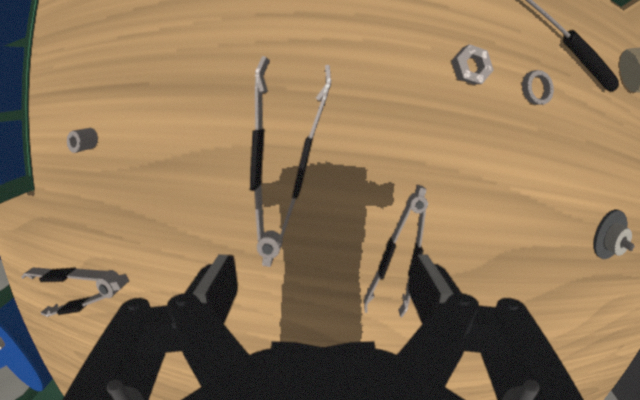

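```bash
python3 - <<'E'
from h import *
o=bot.get_obs(); print(o["joint_pos"].round(3),o["joint_vel"].round(3))
E
```

```text
[ 0.097  0.27  -0.108  1.194  0.042  3.141] [-0.001  0.002  0.004 -0.     0.001 -0.001]
```

```bash
python3 -m inch '0 -10 0 0 0 0 0;0 -10 0 0 0 0 0;0 0 0 0 0 0 0;0 0 0 0 0 0 0';python3 - <<'E'
from look import *
c,o,T=look('w12',[]); print(T.round(4), o["joint_pos"].round(3))
print("rows: rot to level (tool rotvec deg):", np.degrees(R.from_matrix(T.T@ (lambda a: np.array([[np.cos(a),0,-np.sin(a)],[np.sin(a),0,np.cos(a)],[0,-1,0]]))(np.radians(-65))).as_rotvec()))
E
```

```text
clock: 15.15
eef_pos: [0.4948, 0.0612, 0.1745]
tool_rot: [-0.586, 0.387, -0.368, 0.61]
ft_force: [0.0, -0.3, 0.4]
grip_width: 0.0853
tcp [0.4948 0.0612 0.1745] F [0.1 0.3 0.5] w 0.0854
[[ 0.4305 -0.0047  0.9026]
 [-0.9017  0.0423  0.4303]
 [-0.0402 -0.9991  0.014 ]] [ 0.097  0.271 -0.107  1.194  0.043  2.793]
rows: rot to level (tool rotvec deg): [-0.79214459  0.50837696 -2.30921884]
```

```bash
python3 -m inch '-0.8 0.5 -2.3 0 0 0 0;0 0 0 -30 0 0 0;0 0 0 -30 0 0 0;0 0 0 -30 0 -7 0;0 0 0 0 0 0 0;0 0 0 0 0 0 0';python3 - <<'E'
from look import *
c,o,T=look('w13',[("bush_center",(.525,.38),.014,0,.036)]); print(T.round(3))
for k,z in dict(tongs=0,tongs_grip=.015,tongs_jaw=.01).items():
    print(k,[(round(d["conf"],2),np.round(d["point"],1).tolist(),onz(c,d["point"],z,True)[:2].round(4).tolist()) for d in bot.spot_point(k,"wrist")])
d=bot.cut_out("tongs","wrist"); print([(x["conf"],x["extent"]) for x in d])
E
```

```text
clock: 15.95
eef_pos: [0.4507, 0.1397, 0.1746]
tool_rot: [-0.597, 0.379, -0.38, 0.597]
ft_force: [-0.3, 0.5, 0.4]
grip_width: 0.0852
tcp [0.4509 0.1394 0.1746] F [ 0.3 -0.2 -1.2] w 0.0854
bush_center 0.81 [134.  20. 171.  50.] [0.5242 0.3759] 0.918 delta tool mm [-183.1    0.   166.6]
[[ 0.424  0.     0.906]
 [-0.906 -0.     0.424]
 [ 0.    -1.     0.   ]]
tongs [(0.87, [432.8, 265.5], [0.4128, -0.0266]), (0.6, [57.1, 198.6], [0.2712, 0.4792])]
tongs_grip [(0.6, [46.6, 200.3], [0.2693, 0.4881])]
tongs_jaw [(0.67, [598.7, 304.9], [0.4676, -0.4055]), (0.56, [407.0, 306.6], [0.3526, -0.0228])]
[(0.91, [310.9, 39.8, 448.3, 239.5]), (0.88, [387.1, 205.8, 483.8, 325.2]), (0.57, [0.7, 161.3, 135.6, 230.3])]
```

View pics/w13.png

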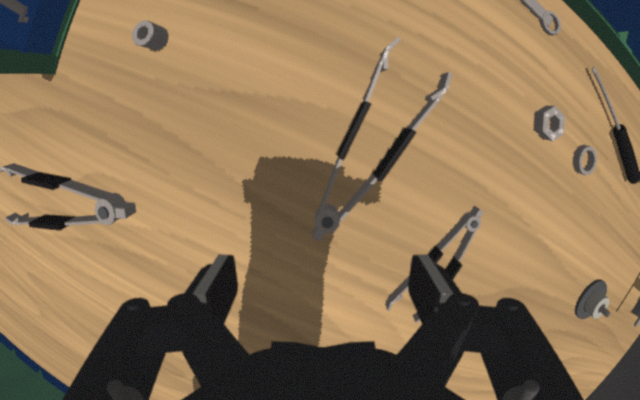

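```bash
cat > tf.py <<'E'
from look import *
def grips(x,y,a,t,z0=0,s=2/30,half=26.5):
    ca,sa=np.cos(a),np.sin(a); out=[]
    for sg in (1,-1):
        P=[]
        for u in (-30,30):
            for w in (half+s*u,half+s*u-t):
                for z in (0,30):
                    v=sg*w; P.append(np.array([x+(ca*u-sa*v)/1000,y+(sa*u+ca*v)/1000,z0+z/1000]))
        out.append(P)
    return out
def darkmask(c,box,thr=45):
    g=c["color"].max(2).astype(int); m=np.zeros(g.shape,np.uint8); l,t,r,b=map(int,box)
    m[t:b,l:r]=(g[t:b,l:r]<thr); n,L,st,_=cv2.connectedComponentsWithStats(m)
    idx=np.argsort(-st[1:,4])[:2]+1; print("blobs",st[idx].tolist())
    return np.isin(L,idx).astype(float)
def fitt(c,m,x0,fish=True,z0=0,**kw):
    def f(q):
        A,B=[hullmask(c,p,fish) for p in grips(q[0],q[1],q[2],q[3]*1000,z0,**kw)]; M=np.maximum(A,B)
        return 1-np.minimum(M,m).sum()/np.maximum(M,m).sum()
    x0=np.array(x0); S=np.vstack([x0]+[x0+d for d in np.diag([.008,.008,.06,.003])])
    r=minimize(f,x0,method="Nelder-Mead",options=dict(initial_simplex=S,xatol=1e-5,fatol=1e-5,maxiter=400)); return r.x,1-r.fun
E
python3 - <<'E'
from tf import *
c,o,T=look('w14',[])
m=darkmask(c,(325,85,425,190)); cv2.imwrite("pics/m14.png",np.hstack([cv2.resize(c["color"][30:250,290:470],None,fx=2,fy=2),cv2.cvtColor((m[30:250,290:470]*255).astype(np.uint8),cv2.COLOR_GRAY2BGR).repeat(2,0).repeat(2,1)]))
x,s=fitt(c,m,[.518,.115,-.08,.009]); print(x,np.degrees(x[2]),s)
print("pivot px",proj(c,np.array([x[0]-.095*np.cos(x[2]),x[1]-.095*np.sin(x[2]),.02]),True))
for n in("scene","side"):
    k=bot.camera(n); print(n,proj(k,np.array([x[0]+.085*np.cos(x[2]),x[1]+.085*np.sin(x[2]),.01])))
E
```

```text
tcp [0.4506 0.1394 0.1744] F [ 0.6 -0.2  0.2] w 0.0848
blobs [[373, 128, 38, 52, 427], [338, 102, 28, 54, 187]]
[ 0.51257065  0.11493483 -0.05998654  0.00266138] -3.4369754208478995 0.5846919512613695
pivot px [326.04594591 221.06883093]
scene [344.42114149 230.27939715]
side [304.48373861 220.48637741]
```

View pics/m14.png

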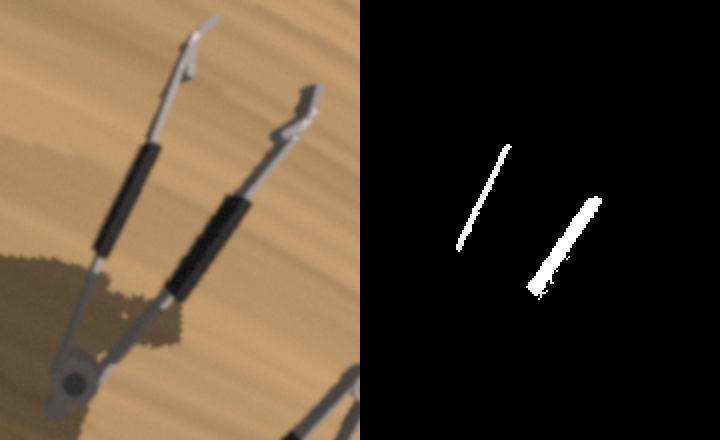

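```bash
python3 - <<'E'
from tf import *
c,o,T=look('w15',[])
for thr in(55,65):
    m=darkmask(c,(325,85,425,177),thr)
    x,s=fitt(c,m,[.513,.115,-.06,.006]); print(x,np.degrees(x[2]),s)
im=c["color"].copy()
for p in grips(x[0],x[1],x[2],x[3]*1000): cv2.polylines(im,[cv2.convexHull(np.array([proj(c,q,True) for q in p],np.float32)).astype(np.int32)],True,(0,255,0),1)
for u,z in((-95,.02),(85,.01),(99,.01)):
    q=proj(c,np.array([x[0]+u/1e3*np.cos(x[2]),x[1]+u/1e3*np.sin(x[2]),z]),True); cv2.circle(im,tuple(q.astype(int)),2,(0,0,255),-1)
cv2.imwrite("pics/o15.png",cv2.resize(im[20:250,280:480],None,fx=3,fy=3)[:600])
print("pivot spot rel",T.T@np.array([x[0]-o["eef_pos"][0],x[1]-o["eef_pos"][1],0])*1000)
E
```

```text
tcp [0.4504 0.1396 0.1744] F [-0.9  0.4 -1. ] w 0.0851
blobs [[374, 128, 40, 49, 612], [338, 102, 31, 56, 407]]
[ 0.51289759  0.11358555 -0.06734577  0.00427717] -3.8586286422107547 0.7954817997851449
blobs [[373, 127, 42, 50, 656], [338, 101, 32, 57, 465]]
[ 0.51256646  0.11360754 -0.0731656   0.00452297] -4.192079936032016 0.843105222304457
pivot spot rel [ 4.99059631e+01 -1.96369979e-02  4.52237277e+01]
```

View pics/o15.png

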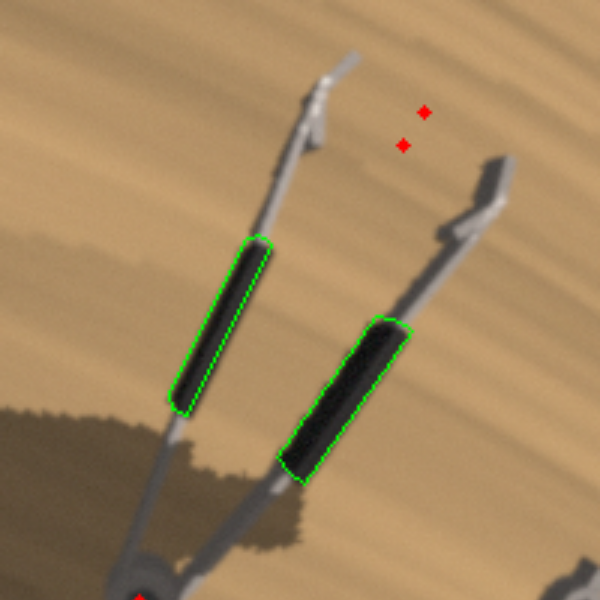

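```bash
python3 -m inch '0 -10 0 0 0 0 0;0 -10 0 0 0 0 0;0 -10 0 0 0 0 0;0 -10 0 0 0 0 0;0 -10 0 0 0 0 0;0 -10 0 0 0 0 0;0 -10 0 0 0 0 0;0 -10 0 0 0 0 0;0 -10 0 0 0 0 0;0 -10 0 0 0 0 0;0 -10 0 0 0 0 0;0 -10 0 0 0 0 0'; python3 -m inch '0 -10 0 0 0 0 0;0 -10 0 0 0 0 0;0 -10 0 0 0 0 0;0 0 0 0 0 0 0';python3 - <<'E'
from look import *
c,o,T=look('w16',[("bush_center",(.525,.38),.014,0,.036)]); print(T.round(3),o["joint_pos"].round(2))
E
```

```text
clock: 17.95
eef_pos: [0.4504, 0.1398, 0.1745]
tool_rot: [-0.626, -0.329, 0.329, 0.626]
ft_force: [0.3, 0.3, 0.9]
grip_width: 0.0857
clock: 18.45
eef_pos: [0.4504, 0.1398, 0.1745]
tool_rot: [-0.521, -0.478, 0.478, 0.521]
ft_force: [-0.0, -0.3, -0.3]
grip_width: 0.0855
tcp [0.4504 0.1398 0.1745] F [ 0.3  0.8 -0.4] w 0.0854
bush_center 0.77 [505. 215. 541. 246.] [0.5243 0.3762] 0.926 delta tool mm [242.    0.  -52.9]
[[ 0.088 -0.    -0.996]
 [ 0.996  0.     0.088]
 [ 0.    -1.     0.   ]] [ 0.3   0.22 -0.18  1.18  0.    0.39]
```

View pics/w16.png

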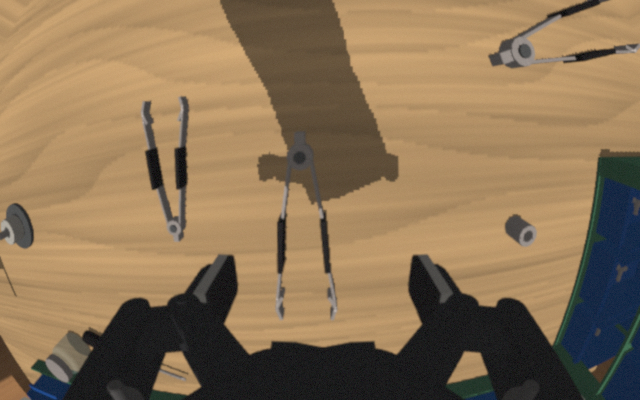

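```bash
python3 - <<'E'
from tf import *
c,o,T=look('w17',[])
for thr in(55,65):
    m=darkmask(c,(265,205,345,285),thr)
    x,s=fitt(c,m,[.513,.115,-.06,.006]); print(x,np.degrees(x[2]),s)
    e=o["eef_pos"]
    print("rel tool",T.T@np.array([x[0]-e[0],x[1]-e[1],0])*1000,"tool yaw err",np.degrees(np.arctan2(T[1,0],T[0,0]))-90)
E
```

```text
tcp [0.4503 0.1398 0.1745] F [0.7 0.2 0.6] w 0.0851
blobs [[278, 219, 7, 54, 296], [321, 214, 9, 58, 222]]
[ 0.519129    0.11302069 -0.06399684  0.00383758] -3.6667486808281375 0.6906310959389963
rel tool [-2.06936530e+01 -1.45125095e-02 -7.08525276e+01] tool yaw err -4.992190685584703
blobs [[278, 218, 7, 55, 339], [321, 213, 9, 59, 259]]
[ 0.51651546  0.11336508 -0.07029662  0.00427559] -4.027699695413873 0.7815529134859382
rel tool [-2.05779958e+01 -1.40107640e-02 -6.82189323e+01] tool yaw err -4.992190685584703
```

```bash
python3 -m inch '0 -1 0 -10 0 -30 0;0 0 0 -11.8 20 -35.7 0;0 0 0 0 40 0 0;0 0 0 0 40 0 0;0 0 0 0 24 0 0;0 0 0 0 0 0 0;0 0 0 0 0 0 0';python3 - <<'E'
from tf import *
c,o,T=look('w18',[])
print("tool yaw",np.degrees(np.arctan2(T[1,0],T[0,0]))-90,T[2].round(3))
E
```

```text
clock: 19.48
eef_pos: [0.515, 0.1133, 0.0514]
tool_rot: [0.517, 0.483, -0.482, -0.517]
ft_force: [-0.4, -0.2, 0.8]
grip_width: 0.0855
tcp [0.5154 0.1134 0.0519] F [-0.2  0.3  0.2] w 0.0854
tool yaw -3.8931235545520764 [ 0.001 -1.    -0.002]
```

View pics/w18.png

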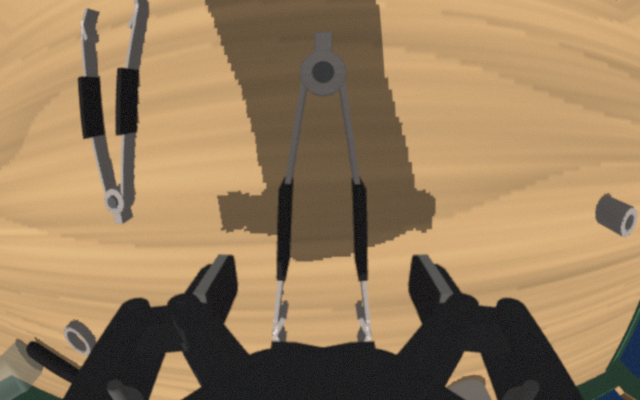

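```bash
python3 - <<'E'
from tf import *
c,o,T=look('w19',[])
m=darkmask(c,(268,170,378,285),60)
x,s=fitt(c,m,[.513,.115,-.06,.006]); e=o["eef_pos"]; print(x,np.degrees(x[2]),s)
print("rel tool",T.T@np.array([x[0]-e[0],x[1]-e[1],0])*1000)
E
```

```text
tcp [0.5155 0.1134 0.052 ] F [ 1.6 -0.7 -0.2] w 0.0852
blobs [[352, 179, 15, 100, 1166], [277, 178, 16, 101, 1165]]
[ 0.51365342  0.11370476 -0.06180936  0.00510629] -3.5414157299201547 0.8573949714990625
rel tool [ 0.14231147 -0.00524896  1.90493694]
```

```bash
python3 -m inch '0 0 0 0 20 1.5 0;0 0 0 0 20 0 0;0 0 0 0 8.5 0 0;0 0 0 0 0 0 0;0 0 0 0 0 0 0.2;0 0 0 0 0 0 0.3;0 0 0 0 0 0 0.38;0 0 0 0 0 0 0.42;0 0 0 0 0 0 0.45;0 0 0 0 0 0 0.45;0 0 0 0 0 0 0.45';python3 - <<'E'
from tf import *
c,o,T=look('w20',[])
E
```

```text
clock: 20.95
eef_pos: [0.5141, 0.1135, 0.0037]
tool_rot: [0.517, 0.484, -0.482, -0.516]
ft_force: [-1.8, -0.2, 8.0]
grip_width: 0.0472
tcp [0.5141 0.1135 0.0037] F [-1.5  0.1  7.9] w 0.0475
```

View pics/w20.png

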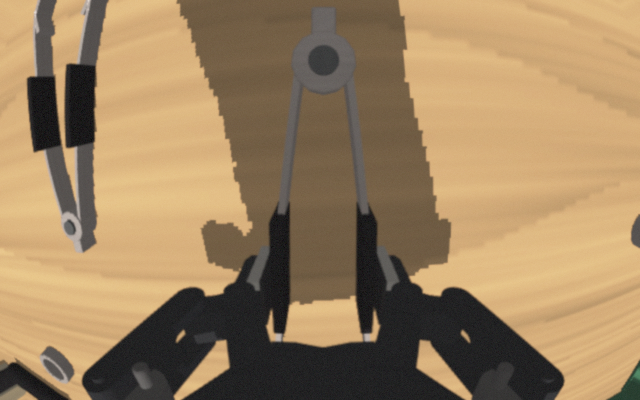

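```bash
python3 -m inch '0 0 0 0 -5 0 0.45;0 0 0 0 -15 0 0.45;0 0 0 0 -25 0 0.45;0 0 0 0 -30 0 0.45;0 0 0 0 -20 0 0.45;0 0 0 0 0 0 0.45;0 0 0 0 0 0 0.45';python3 - <<'E'
from tf import *
c,o,T=look('w21',[])
for n in("scene","side"):
    k=bot.camera(n); cv2.imwrite(f"pics/{n}21.png",k["color"])
    if n=="scene":
        for p in((431,180),(437,185),(497,183),(511,177),(511,165)): print(p,onz(k,p,.01)[:2].round(3))
E
```

```text
clock: 21.88
eef_pos: [0.5121, 0.1131, 0.0964]
tool_rot: [-0.516, -0.483, 0.483, 0.517]
ft_force: [-0.1, 0.0, -2.3]
grip_width: 0.0468
tcp [0.5118 0.113  0.096 ] F [-0.3 -0.5 -1.4] w 0.047
(431, 180) [0.32  0.338]
(437, 185) [0.347 0.354]
(497, 183) [0.316 0.528]
(511, 177) [0.277 0.574]
(511, 165) [0.202 0.587]
```

View pics/w21.png

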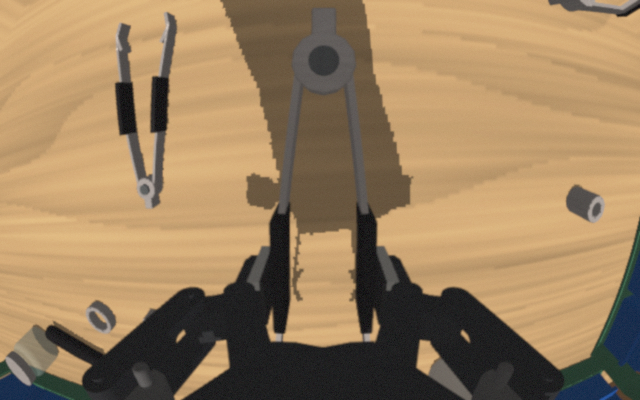

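View pics/scene21.png

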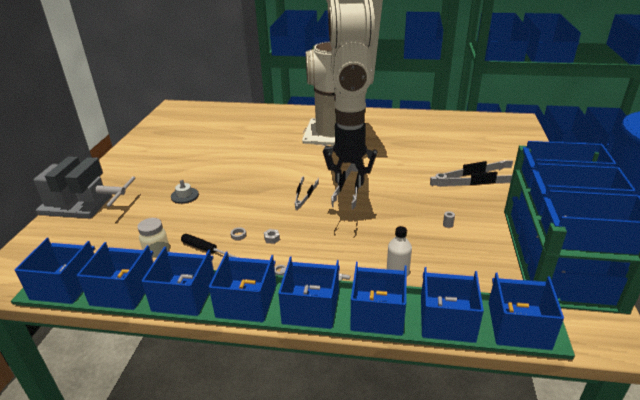

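View pics/side21.png

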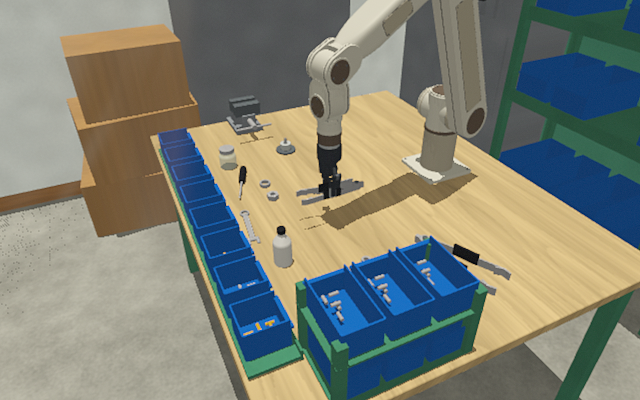

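```bash
python3 -m inch '0 -7 0 0 0 0 0.45;0 -7 0 0 0 0 0.45;0 -7 0 0 0 0 0.45;0 -7 0 0 0 0 0.45;0 -7 0 0 0 0 0.45;0 -7 0 0 0 0 0.45;0 -7 0 0 0 0 0.45;0 0 0 20 0 -12 0.45;0 0 0 30 0 -20 0.45;0 0 0 35 0 -22 0.45;0 0 0 35 0 -22 0.45;0 0 0 30 0 -18 0.45';  python3 -m inch '0 0 0 20 0 -12 0.45;0 0 0 5 0 -3 0.45;0 0 0 0 0 0 0.45;0 0 0 0 0 0 0.45';python3 - <<'E'
from tf import *
c,o,T=look('w22',[("bush_center",(.525,.376),.014,0,.036)]); e=o["eef_pos"]
yaw=np.arctan2(T[1,0],T[0,0])-np.pi/2; print(T.round(3),np.degrees(yaw))
J=e[:2]+.0846*np.array([np.cos(yaw),np.sin(yaw)]); print("jaw",J,"err tool",T.T@np.append(np.array([.5243,.376])-J,0)*1000)
for n in("scene","side"):
    k=bot.camera(n); p=proj(k,np.array([.5243,.376,.05])).astype(int); cv2.imwrite(f"pics/{n}22.png",cv2.resize(k["color"][p[1]-50:p[1]+50,p[0]-70:p[0]+70],None,fx=5,fy=5,interpolation=cv2.INTER_CUBIC))
E
```

```text
clock: 23.52
eef_pos: [0.4718, 0.2868, 0.096]
tool_rot: [-0.269, -0.653, 0.654, 0.27]
ft_force: [0.3, 0.0, -1.0]
grip_width: 0.0471
clock: 24.02
eef_pos: [0.4657, 0.3128, 0.0967]
tool_rot: [-0.27, -0.653, 0.654, 0.27]
ft_force: [0.0, -0.2, -1.8]
grip_width: 0.0472
tcp [0.4658 0.3128 0.0968] F [ 0.8 -0.5 -1.3] w 0.0471
bush_center 0.8 [309. 282. 345. 326.] [0.5245 0.3759] 0.915 delta tool mm [  3.   -0.1 -86.1]
[[-0.708 -0.001 -0.707]
 [ 0.707 -0.    -0.708]
 [ 0.    -1.     0.001]] 45.04673976989779
jaw [0.52558607 0.37269596] err tool [ 3.24453752e+00 -8.10875012e-04 -1.42956716e+00]
```

View pics/w22.png

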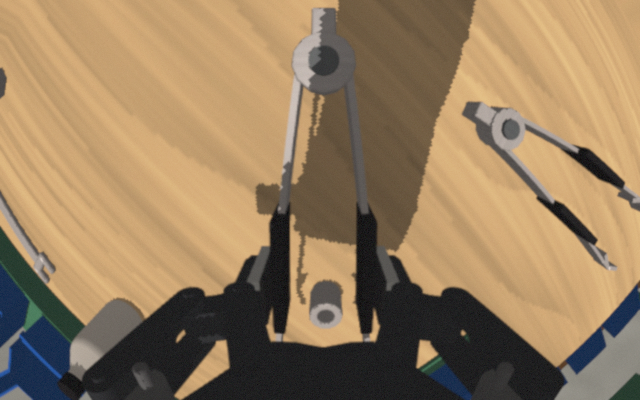

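View pics/scene22.png

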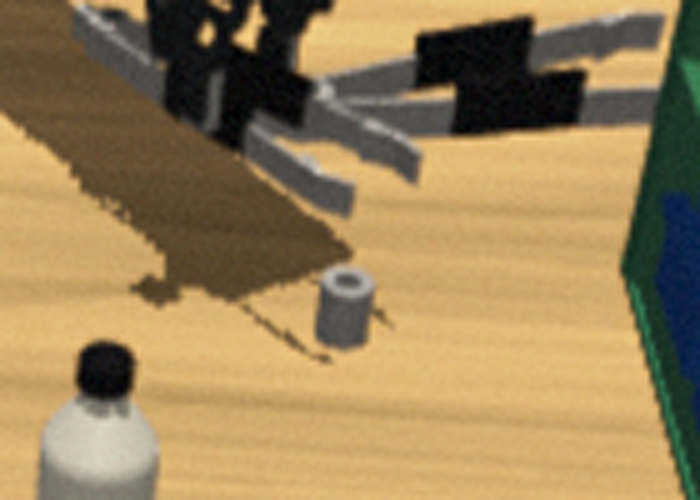

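View pics/side22.png

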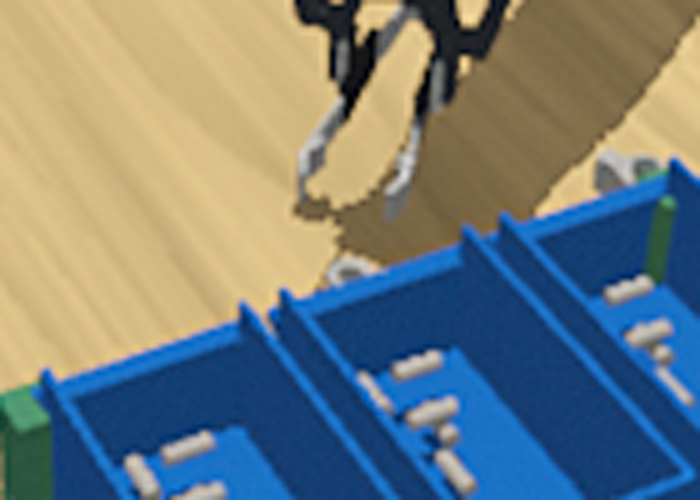

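```bash
python3 -m inch '0 0 0 3.1 10 -1.4 0.45;0 0 0 0 20 0 0.45;0 0 0 0 12 0 0.45;0 0 0 0 0 0 0.45;0 0 0 0 0 0 0.45';python3 - <<'E'
from tf import *
c,o,T=look('w23',[("bush_center",(.525,.376),.014,0,.036)]); e=o["eef_pos"]
yaw=np.arctan2(T[1,0],T[0,0])-np.pi/2
J=e[:2]+.0846*np.array([np.cos(yaw),np.sin(yaw)]); print("jaw",J,"err tool",T.T@np.append(np.array([.5244,.376])-J,0)*1000)
for n in("scene","side"):
    k=bot.camera(n); p=proj(k,np.array([.5243,.376,.05])).astype(int); cv2.imwrite(f"pics/{n}23.png",cv2.resize(k["color"][p[1]-50:p[1]+50,p[0]-70:p[0]+70],None,fx=5,fy=5,interpolation=cv2.INTER_CUBIC))
E
```

```text
clock: 24.85
eef_pos: [0.4647, 0.3173, 0.0553]
tool_rot: [0.27, 0.654, -0.653, -0.27]
ft_force: [0.3, -0.2, -1.4]
grip_width: 0.0472
tcp [0.4648 0.3175 0.0556] F [-0.3  0.  -1.3] w 0.0469
bush_center 0.55 [302. 307. 341. 344.] [0.525 0.376] 0.685 delta tool mm [ -1.3   0.1 -83.9]
jaw [0.52453039 0.37743667] err tool [-0.92115668 -0.00127282  1.11017296]
```

View pics/w23.png

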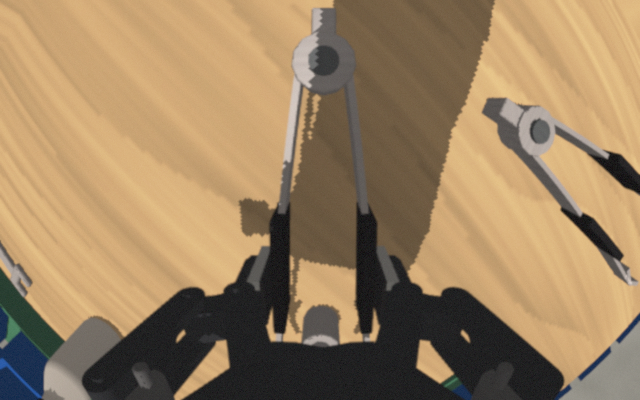

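View pics/scene23.png

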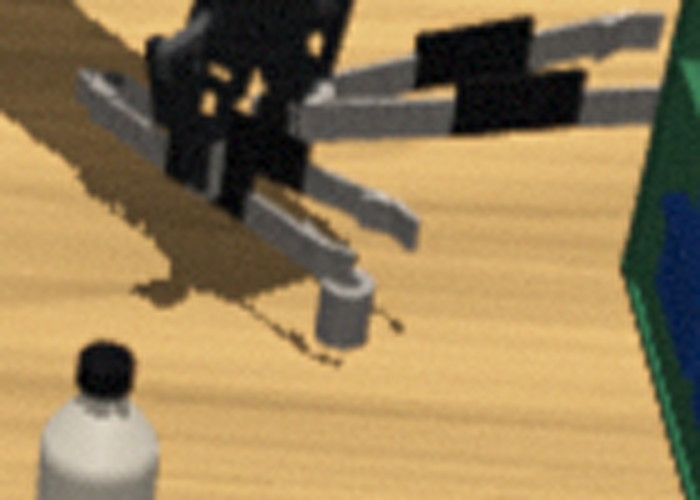

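View pics/side23.png

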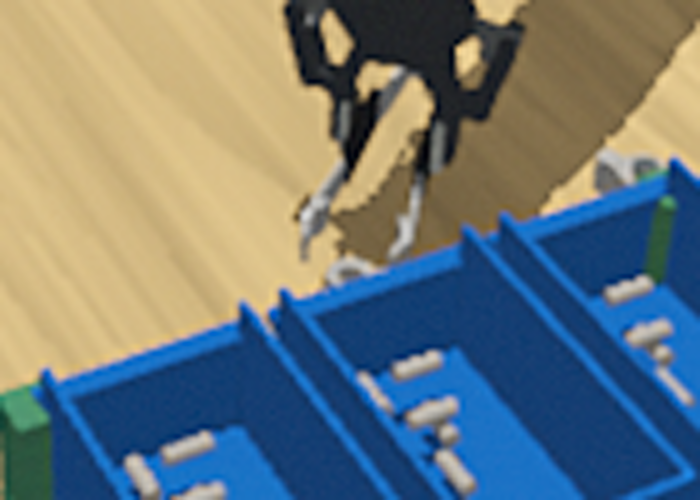

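```bash
python3 -m inch '0 0 0 -0.9 0 1 0.45;0 0 0 0 10 0 0.45;0 0 0 0 12 0 0.45;0 0 0 0 12 0 0.45;0 0 0 0 8 0 0.45;0 0 0 0 5 0 0.45;0 0 0 0 0 0 0.45';python3 - <<'E'
from tf import *
c,o,T=look('w24',[]); e=o["eef_pos"]
for n in("scene","side"):
    k=bot.camera(n); p=proj(k,np.array([.5243,.376,.03])).astype(int); cv2.imwrite(f"pics/{n}24.png",cv2.resize(k["color"][p[1]-50:p[1]+50,p[0]-70:p[0]+70],None,fx=5,fy=5,interpolation=cv2.INTER_CUBIC))
E
```

```text
clock: 25.92
eef_pos: [0.464, 0.3156, 0.0075]
tool_rot: [-0.27, -0.653, 0.654, 0.27]
ft_force: [0.6, 0.1, 0.1]
grip_width: 0.0471
tcp [0.4643 0.3158 0.0079] F [ 0.1 -0.1 -1.4] w 0.0469
```

View pics/scene24.png

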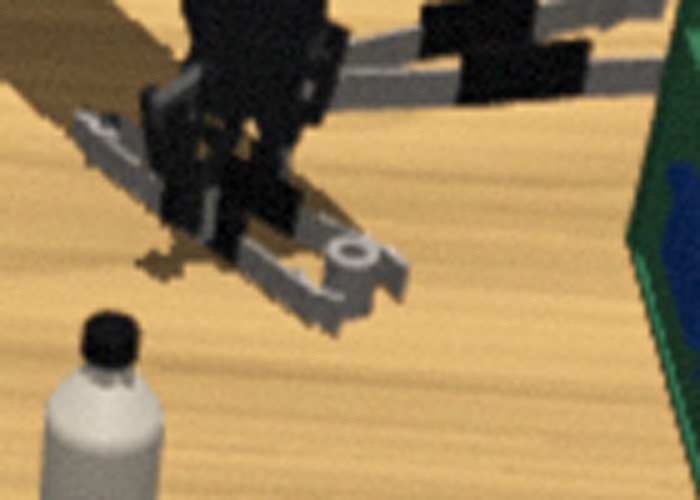

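View pics/side24.png

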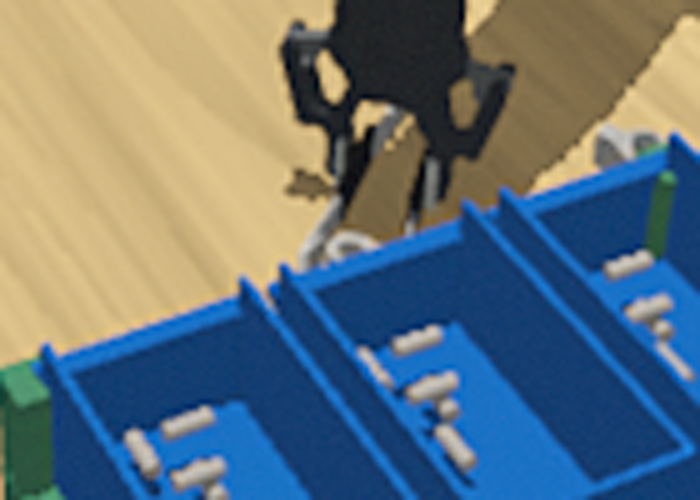

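```bash
python3 -m inch '0 0 0 0 0 0 0.5;0 0 0 0 0 0 0.55;0 0 0 0 0 0 0.6;0 0 0 0 0 0 0.66;0 0 0 0 0 0 0.75;0 0 0 0 0 0 1;0 0 0 0 0 0 1;0 0 0 0 0 0 1;0 0 0 0 0 0 1';python3 - <<'E'
from tf import *
c,o,T=look('w25',[]); e=o["eef_pos"]
for n in("scene",):
    k=bot.camera(n); p=proj(k,np.array([.5243,.376,.03])).astype(int); cv2.imwrite(f"pics/{n}25.png",cv2.resize(k["color"][p[1]-50:p[1]+50,p[0]-70:p[0]+70],None,fx=5,fy=5,interpolation=cv2.INTER_CUBIC))
E
```

```text
clock: 27.2
eef_pos: [0.4644, 0.3158, 0.0081]
tool_rot: [0.27, 0.654, -0.654, -0.27]
ft_force: [0.6, -1.4, 0.9]
grip_width: 0.0319
tcp [0.4644 0.3158 0.0081] F [ 0.8 -2.   1.6] w 0.0318
```

View pics/scene25.png

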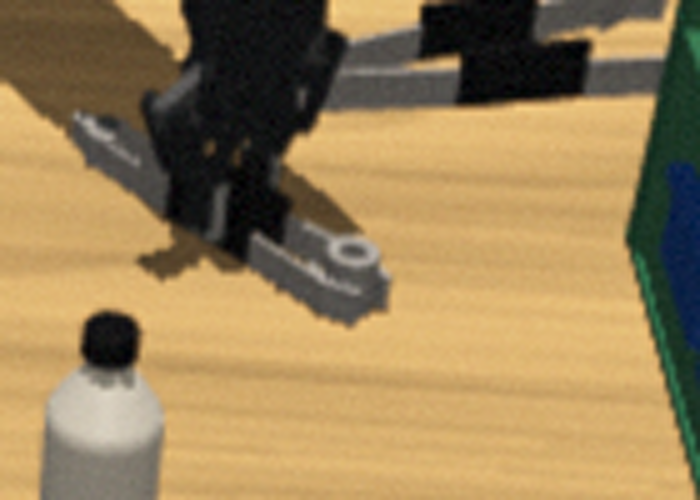

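View pics/w25.png

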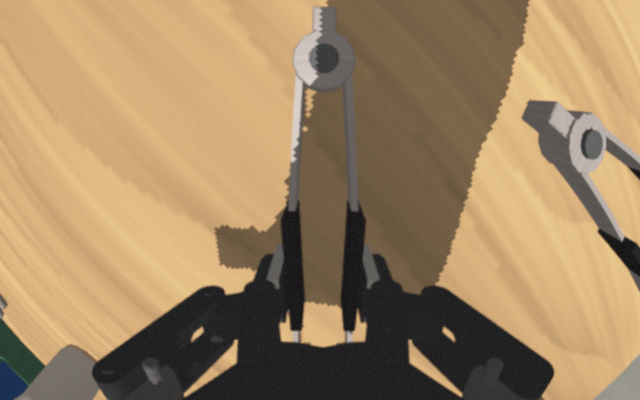

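Gripped (31.8 mm reading, about 34 mm real with the 2.4 mm bias seen on the spacer). Lift 160 mm.

```bash
python3 -m inch '0 0 0 0 -4 0 1;0 0 0 0 -10 0 1;0 0 0 0 -20 0 1;0 0 0 0 -25 0 1;0 0 0 0 -30 0 1;0 0 0 0 -30 0 1;0 0 0 0 -25 0 1;0 0 0 0 -12 0 1;0 0 0 0 -4 0 1;0 0 0 0 0 0 1;0 0 0 0 0 0 1;0 0 0 0 0 0 1';python3 - <<'E'
from tf import *
c,o,T=look('w26',[]); e=o["eef_pos"]
for n in("scene","side"):
    k=bot.camera(n); p=proj(k,np.array([.5243,.376,.16])).astype(int); cv2.imwrite(f"pics/{n}26.png",cv2.resize(k["color"][p[1]-60:p[1]+60,p[0]-80:p[0]+80],None,fx=5,fy=5,interpolation=cv2.INTER_CUBIC))
    print(n,[(round(d["conf"],2),np.round(d["point"],1)) for d in bot.spot_point("bush_center",n)],proj(k,np.array([.5243,.376,.17])))
    d=[d for d in bot.cut_out("spacer_center",n)]; print([(round(x["conf"],2),np.round(x["extent"])) for x in d])
    q=proj(k,np.array([.4688,-.373,.02])).astype(int); cv2.imwrite(f"pics/{n}26s.png",cv2.resize(k["color"][q[1]-30:q[1]+30,q[0]-40:q[0]+40],None,fx=6,fy=6,interpolation=cv2.INTER_CUBIC)); cv2.imwrite(f"pics/{n}26f.png",k["color"])
E
```

```text
clock: 28.8
eef_pos: [0.4639, 0.3155, 0.167]
tool_rot: [-0.269, -0.653, 0.654, 0.27]
ft_force: [0.3, 0.7, -2.0]
grip_width: 0.0322
tcp [0.464  0.3156 0.1672] F [ 0.1 -1.6 -2.2] w 0.0321
scene [(0.41, array([459.1, 168.5]))] [456.43903561 167.44537274]
[(0.56, array([177., 182., 192., 195.]))]
side [(0.72, array([367.3, 219.1]))] [368.61147192 219.88748151]
[(0.44, array([281., 140., 293., 151.]))]
```

View pics/scene26.png

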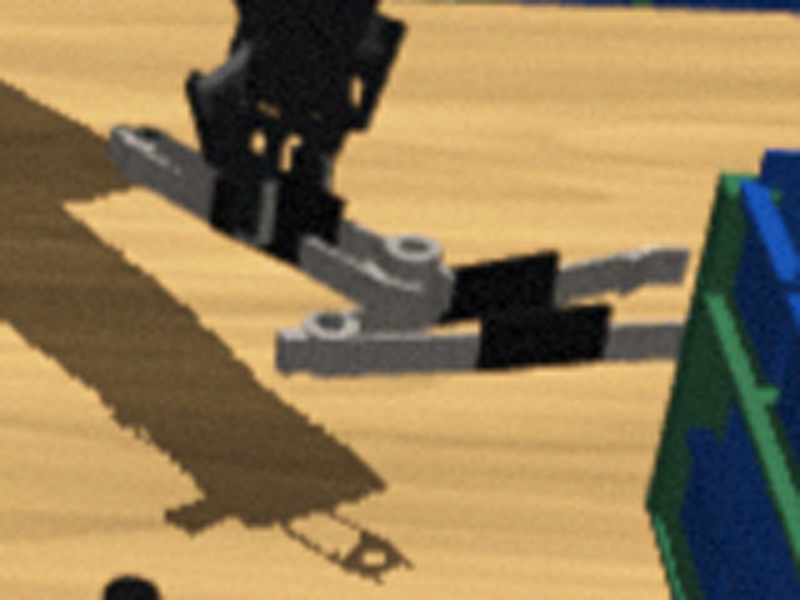

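View pics/side26f.png

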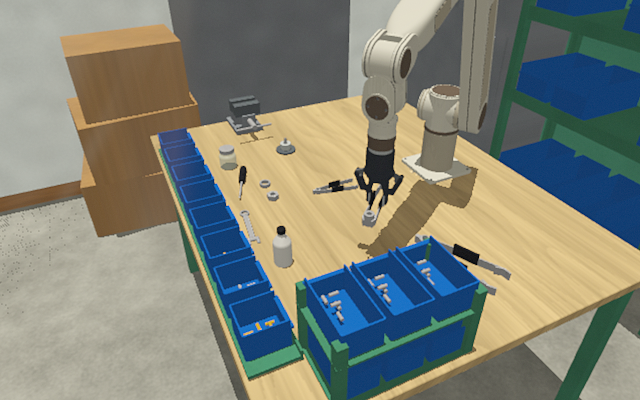

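View pics/side26s.png

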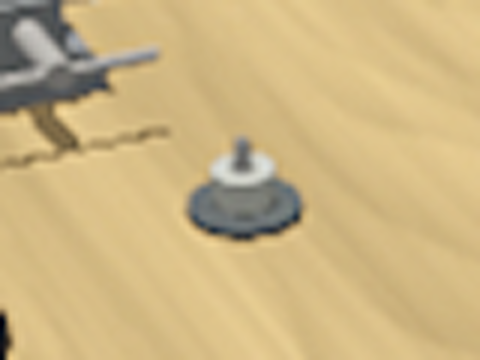

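View pics/side26.png

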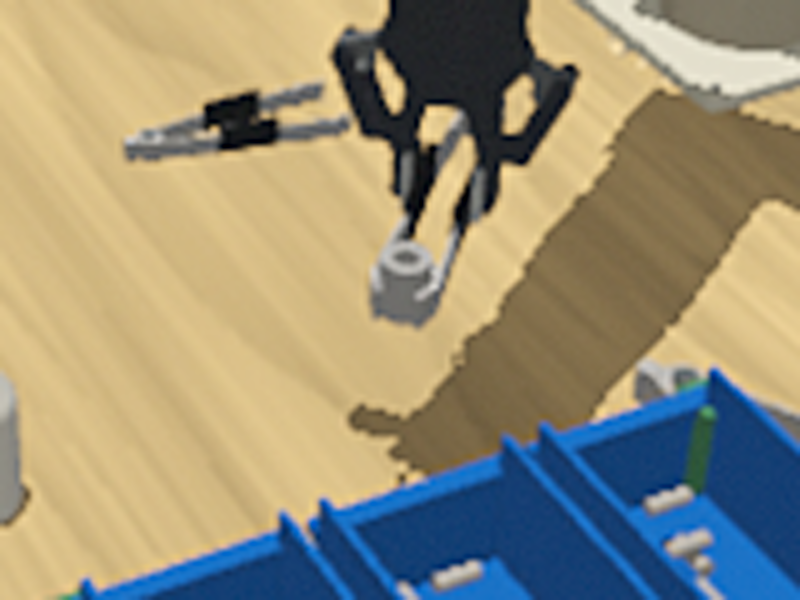

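```bash
python3 -m inch '0 0 0 0 0 0 1;0 0 0 0 0 0 1;0 0 0 0 0 0 1;0 0 0 0 0 0 1'; python3 - <<'E'
from tf import *
c,o,T=look('w27',[]); print(np.abs(o["joint_vel"]).max())
for n in("scene","side"):
    k=bot.camera(n); print(n,[(round(d["conf"],2),np.round(d["point"],1)) for d in bot.spot_point("bush_center",n)])
print(bot.job_done())
E
```

```text
clock: 29.65
eef_pos: [0.4643, 0.3158, 0.168]
tool_rot: [0.27, 0.654, -0.654, -0.27]
ft_force: [0.6, 0.2, -2.9]
grip_width: 0.0317
tcp [0.4643 0.3158 0.168 ] F [-0.7 -0.6 -2.3] w 0.0318
0.0015256316227257461
scene [(0.53, array([456.9, 166.7]))]
side [(0.57, array([267.5, 185.2])), (0.56, array([250.9, 224.8])), (0.55, array([368.6, 218.6])), (0.39, array([377. , 199.9]))]
the job is handed in; nothing more can be done
None
```

The job is handed in at about 30 s of the 64 s allowed; it reported no verdict.

**What I did:**
- I threaded the aluminium spacer over the post, lowered it onto the foot and let go.
- I took the middle-sized tongs by their black grips, turned the gripper half round because the last joint reached its limit, and lowered the open jaws over the bush. I then squeezed and lifted about 16 cm.

**Last checks:**
- **Bush:** it is held upright in the jaws with its centre about 17 cm above the bench. It shows at (457,167) in the scene picture and (368,219) in the side picture, within about 1 pixel of where I expected it.
- **Grip and stillness:** the gripper opening stayed at 32 mm, the joints were still, and about 2.5 N hung on the wrist.
- **Spacer:** it lies flat and central on the foot. In the wrist view after release it fitted within 1 mm of the post axis.
- **Bystanders:** the nut, bottle, screwdriver, wrench, jar and sleeve look unmoved by eye. I did not measure them.

**What went wrong or disagreed:**
- **Joint limit:** the last joint's limit cut one move short and tilted the tool by up to 4°. I levelled it before the grasp.
- **Opening reading:** it runs about 2 mm below the known widths under load.
- **Side camera:** the final side-view search gave two false bush hits with equally middling confidence, at (268,185) and (251,225), where the sleeve or nut and the wrench lie.

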